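# Draw the T-gauge from its holder and set it in the checking stand

## Robot

A 6-joint arm with a two-finger parallel gripper is mounted at the origin on a cart in front of the work surface, level with it; the furniture and walls round the work are solid. World frame = base frame: x ahead of the robot, y to its left, z up, the work surface at z = 0. Lengths are in m, angles in rad, forces in N, time in s.
With the tool pointing down it reaches from about 0.3 to 0.875 m from the base axis. Payload 6.4 kg.
Tool frame: the origin (TCP) lies at the very end of the fingers, on their centre line; the grasp point (between the pads) lies 19 mm behind it (ctrl.tcp_to_grasp is the distance from the TCP to the grasp point, in m); z points along the fingers, y is the direction in which the jaws open and shut (so a half turn about z gives the same grasp; the last joint's range is limited). The gripper opens to 85 mm and grips with 20 to 120 N. Pads are 22 mm wide; open, the fingers measure 114 mm over their backs; the gripper's body (76 mm by 85 mm) begins 54 mm behind the grasp point. The pads swing forward as they close: fully open they stand 13 mm farther back than shut.
Start: joints at [-1.491, 0.181, 1.607, -0, 1.354, -0.206], TCP at [0.162, -0.552, 0.231] pointing down, gripper open.
Joint ranges: [-2.99, 2.99], [-0.89, 2.07], [0.3, 2.58], [-1.14, 4.28], [0, 2.63], [-3.12, 3.12]. Speed limits (rad/s): [2.57, 2.57, 3.01, 3.14, 3.14, 3.14].

## Interface

Orientations are given as a unit quaternion [w, x, y, z].
In Python, from bench import ctrl gives the robot as it stands. The module is installed in compiled form; this text tells all that it offers.
- The arm moves only by the tool drive_tool, never from a script. Its argument "deltas" is a list of rows, each an object with "slide": the shift along the tool's x, y, z as a fraction of full scale, a list of three; "delta_rot": the turn, a rotation vector about the tool's x, y, z as a fraction of full scale, a list of three; "hand": the opening, from 0 (shut) to 1 (fully open). In form: [{"slide": [tx, ty, tz], "delta_rot": [wx, wy, wz], "hand": hand}, ...]. A call has exactly 5 rows; each row shifts and turns the commanded pose from where the row before left it, along the tool's axes as they then stand; what a row does not reach is not made up. Full scale, the value 1, is 50 mm for a shift and 180 degrees for a turn. A row lasts 1/8 s, in which the tool goes at most 62.5 mm and 10.7 degrees, less where a joint would pass 70% of its speed; a pose out of reach is approached as far as the arm can. A call with a number of a shift or a turn outside -1 to 1 is refused whole. A call with a gripper value outside its range is refused whole. The fingers move at their own pace and stop on an object; the grip force is fixed at half the most. Time passes only in rows, so rows that do not move let the fingers close, or fill a call up. It gives the time, the measured TCP pose, the force and the opening at its end, in the units of the state.
- ctrl.get_obs(): the state, without advancing time (a new reading comes with each control period).
- ctrl.camera(name): name is "side" or "top" or "wrist"; returns a dict with "frame" (384x512x3 uint8, red, green, blue), "mtx" (3x3 intrinsics, pixels), "R" (3x3) and "t" (3): a world point X has camera coordinates R X + t. Camera axes: x right, y down, z forward; pixel columns grow to the right and rows downward; lengths in m; the calibration is good to about 2 mm. A picture is of the moment at which its call begins. There is no depth.
- ctrl.hand_in(): hands the job in, once; it reports no verdict.
The state is a dict: "time_s": time; "q": joint angles; "dq": joint speeds; "joint_efforts": joint torques, N m; "eef_pos": TCP position; "eef_rot": TCP orientation; "wrist_force": force on the tool from outside, world axes, zero at the start; "torque": the same for the moment, N m; "opening": opening from 0.0 (shut) to 1.0 (fully open).
Only numpy, scipy, OpenCV 4.12 (cv2) and the standard library are available. Lean on these libraries where they do the work, as an engineer would, in place of code of your own. Each camera call takes 0.05 s, during which the arm holds its last target.

## Task

Press a fingertip down on top of the flat T-shaped gauge plate lying in its holder and draw it toward you along the holder's floor until its shoulders meet the stops at the mouth. Then lift it out by the narrow end, lay it flat on the open bench clear of holder and stand, let go, and take it again by its broad end. Finally lay it flat in the checking stand, the narrow end between the two cheeks and the shoulders up against the cheek ends, and let go, leaving the glue bottle and the roll of tape where they stand.

Things in the scene. Friction and masses are not known exactly. Their poses are not given: they have to be found in the camera images.
- plate_center (a point): centre (half-way up) of the loose flat T-shaped aluminium gauge plate, 130 mm long, 12 mm thick, about 160 g. x points from narrow to broad end, z up as it lies. Narrow tongue: x -65 to +15 mm from here, 46 mm wide; broad end: x +15 to +65 mm, 60 mm wide; the 7 mm shoulders are at x = +15 mm. Slides easily on the holder floor: a 5 to 12 N press draws it. Balances here
- plate_tip (a point): middle of the plate's narrow end face, half-way up: 65 mm from plate_center along the plate's -x; same axes as plate_center. To lay the plate down, the bench is always clear in the stretch between the holder's apron and the stand, on the robot's side of both: about x = 0.41, y = -0.26 m, with the narrow end pointing to the robot's right and back (heading about -2.2 rad)
- holder: fixed grey plastic holder, 144 x 85 mm, 20 mm high, open on top; origin at the centre of this part's underside on the bench; -x points out of its open mouth, about toward the robot. Floor 8 mm up; the walls are flush with the top of the plate in it, so that it cannot be gripped there. Channel 65 mm wide from x -45 to +64 mm, then two stop blocks 51 mm apart to the mouth at x -72 mm
- stand: fixed checking stand, 150 mm long; origin under its middle, on the bench; x along it toward the cheeks. Base 8 mm thick, 40 mm wide from x -75 to -7 mm, 90 mm wide on to +75 mm. Two upright aluminium cheeks from x -5 to +65 mm, tops 37 mm above the bench, inner faces at y -25.5 and +25.5 mm (sloped outward above 30 mm as a lead-in): no room for fingers beside the tongue
- stand_seat (a point): on top of the stand's base (8 mm above the bench), midway between the cheeks at their ends; stand's axes. With the plate home its shoulders are here, its x axis opposite to the stand's: plate_center at x +15, z +6 mm and plate_tip at x +80 mm from here
- glue_bottle: small white glue bottle with a yellow band, 35 mm wide, 98 mm high, standing behind the work; leave alone; origin at the centre of its underside
- tape_roll: roll of brown tape lying flat, 92 mm across, 48 mm high; leave alone; origin under its centre
- holder_mouth (a point): on the holder's floor (8 mm above the bench) at its mouth; same axes as holder. An apron 8 mm high, 34 mm wide carries the floor 63 mm on toward -x. The plate starts with plate_center at x +66 to +69 mm from here, narrow end at the mouth; fully drawn (shoulders at the stops) it is at +12 mm, the tongue 53 mm out of the mouth, sides free. It must then be lifted 15 mm to clear the walls

How it is judged:
By the outcome, as a careful person would: the job done as asked, in the order asked, and still so for the second after the job is handed in, with the robot touching nothing.
It also fails if it takes over 69 s, if anything falls off the work surface, if the arm or the gripper's body presses on something with over 40 N, if the wrist force passes 120 N, or if a joint passes its speed limit or range.

## Working session

There is one attempt and no reset: what is moved stays moved. The work goes in short steps, Python scripts to look and compute and a tool call to move; the robot and the scene stay as the last step left them, time stands still between calls to the robot, and variables do not carry over. Pictures are saved under pics/ and viewed, and the job is handed in when it is done.

Besides the shell and the picture viewer there is one more tool, called after "Request:" in YAML: its name, and indented under it one key for each argument. drive_tool: Moves the arm, as the interface text tells. Its arguments: {"type":"object","properties":{"deltas":{"type":"array","items":{"type":"object","properties":{"slide":{"type":"array","items":{"type":"number"}},"delta_rot":{"type":"array","items":{"type":"number"}},"hand":{"type":"number"}}}}},"required":["deltas"]}

```bash
mkdir -p pics; ls
python3 - <<'E'
from bench import ctrl
import cv2,json,numpy as np
o=ctrl.get_obs(); print({k:np.round(v,3).tolist() for k,v in o.items()}, ctrl.tcp_to_grasp)
for n in ["side","top","wrist"]:
    c=ctrl.camera(n); cv2.imwrite(f"pics/{n}0.png",c["frame"][:,:,::-1])
    np.savez(f"pics/{n}0.npz",**{k:c[k] for k in("mtx","R","t")},frame=c["frame"])
    print(n,np.round(c["mtx"],1).tolist(),np.round(-c["R"].T@c["t"],3),np.round(c["R"],2).tolist())
E
```

```text
pics
{'time_s': 0.0, 'q': [-1.491, 0.182, 1.608, 0.0, 1.354, -0.206], 'dq': [-0.0, 0.0, -0.001, 0.001, -0.002, -0.001], 'joint_efforts': [0.0, -44.488, -35.133, -0.0, 0.009, 0.0], 'eef_pos': [0.162, -0.551, 0.23], 'eef_rot': [-0.001, 0.99, 0.142, 0.0], 'wrist_force': [-0.891, 0.343, -0.42], 'torque': [0.019, -0.018, -0.003], 'opening': 1.003} 0.0187
side [[402.6, 0.0, 251.3], [0.0, 402.6, 191.0], [0.0, 0.0, 1.0]] [0.446 0.552 0.473] [[-0.98, -0.18, -0.01], [-0.08, 0.48, -0.88], [0.16, -0.86, -0.48]]
top [[428.0, 0.0, 252.6], [0.0, 428.0, 202.1], [0.0, 0.0, 1.0]] [ 0.455 -0.173  1.162] [[-0.0, -1.0, -0.0], [-0.99, 0.0, -0.14], [0.14, 0.0, -0.99]]
wrist [[307.1, 0.0, 250.1], [0.0, 307.1, 194.5], [0.0, 0.0, 1.0]] [ 0.226 -0.532  0.374] [[0.28, -0.96, -0.0], [-0.92, -0.27, 0.27], [-0.26, -0.07, -0.96]]
```

View pics/top0.png

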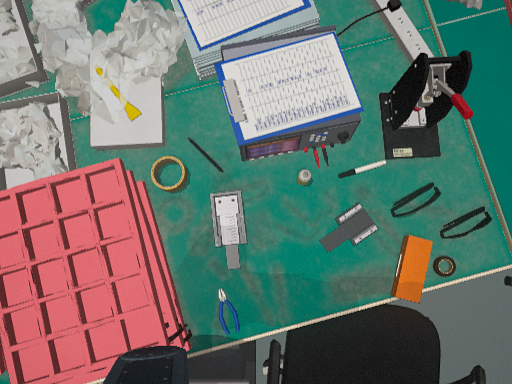

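View pics/side0.png

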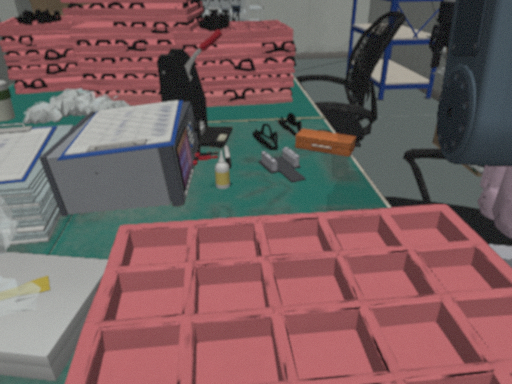

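View pics/wrist0.png

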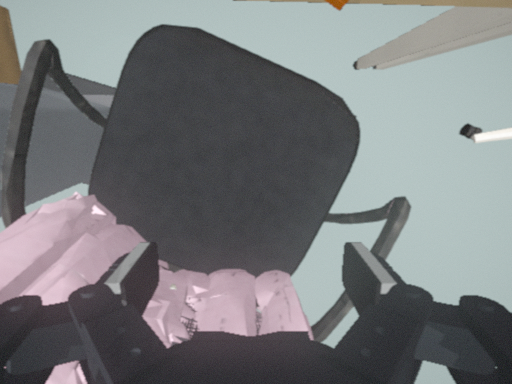

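```bash
cat > h.py <<'E'
import numpy as np,cv2
def load(n):
    d=np.load(f"pics/{n}.npz"); return d
def ray(d,u,v,z):
    C=-d["R"].T@d["t"]; r=d["R"].T@np.linalg.inv(d["mtx"])@np.array([u,v,1.0])
    return C+r*(z-C[2])/r[2]
def proj(d,X):
    p=d["mtx"]@(d["R"]@np.asarray(X,float)+d["t"]); return p[:2]/p[2]
def crop(n,x0,y0,x1,y1,s,out):
    im=load(n)["frame"][:,:,::-1]
    im=cv2.resize(im[y0:y1,x0:x1],None,fx=s,fy=s,interpolation=cv2.INTER_CUBIC)
    cv2.imwrite(f"pics/{out}.png",im)
E
python3 - <<'E'
from h import *
crop("top0",195,180,265,280,6,"c1"); crop("top0",310,190,390,260,8,"c2")
d=load("top0")
for n,p,z in [("tongue end",(234,269),.02),("holder bk",(226,191),.02),("stand",(352,225),.03),("bottle",(304,177),.05),("tape",(168,173),.048),("plate tip stand",(329,244),.0)]: print(n,ray(d,*p,z).round(3))
E
```

```text
tongue end [ 0.435 -0.12   0.02 ]
holder bk [ 0.644 -0.098  0.02 ]
stand [ 0.55  -0.433  0.03 ]
bottle [ 0.676 -0.305  0.05 ]
tape [0.688 0.055 0.048]
plate tip stand [ 0.502 -0.376  0.   ]
```

View pics/c1.png

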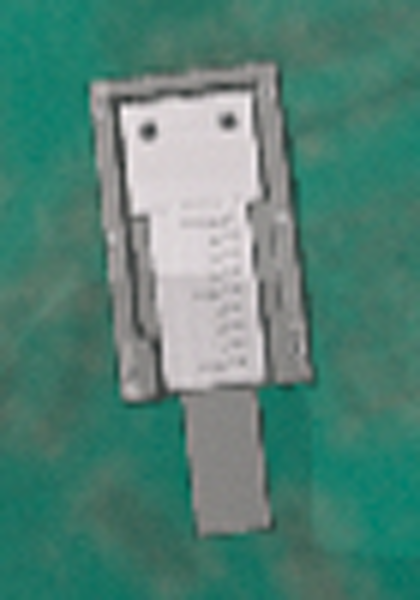

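View pics/c2.png

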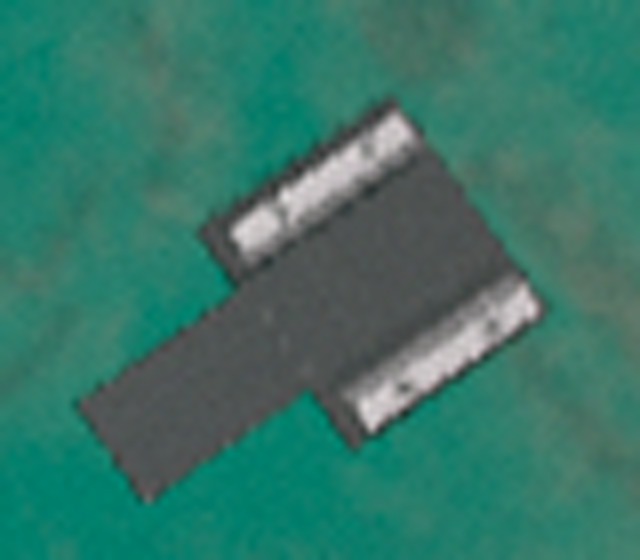

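```bash
cat >> h.py <<'E'
from scipy.optimize import least_squares
def fit(d,pts,guess):
    # pts: (localx,localy,z,u,v) pose x,y,yaw
    def r(p):
        c,s=np.cos(p[2]),np.sin(p[2])
        return np.concatenate([proj(d,[p[0]+c*a-s*b,p[1]+s*a+c*b,z])-[u,v] for a,b,z,u,v in pts])
    o=least_squares(r,guess); return o.x,o.fun.reshape(-1,2)
E
python3 - <<'E'
from h import *
d=load("top0")
C=lambda x0,y0,s,x,y:(x0+(x+.5)/s-.5,y0+(y+.5)/s-.5)
H=[(.072,.0425,.02,93,82),(.072,-.0425,.02,277,63),(-.072,-.0425,.02,312,380),(-.072,.0425,.02,123,393),(-.135,.017,.008,197,535),(-.135,-.017,.008,271,525)]
p,r=fit(d,[(a,b,z,*C(195,180,6,x,y)) for a,b,z,x,y in H],[.55,-.1,0]);print("holder",p.round(4),r.round(1).tolist())
S=[(-.075,.02,.008,78,402),(-.075,-.02,.008,150,502),(.075,.045,.008,393,97),(.075,-.045,.008,545,308),(-.007,.045,.008,200,228),(-.007,-.045,.008,357,450)]
p,r=fit(d,[(a,b,z,*C(310,190,8,x,y)) for a,b,z,x,y in S],[.55,-.43,-1]);print("stand",p.round(4),r.round(1).tolist())
P=[(.065,.03,.02,122,97),(.065,-.03,.02,247,93),(-.065,.023,.02,168,390),(-.065,-.023,.02,258,385)]
p,r=fit(d,[(a,b,z,*C(195,180,6,x,y)) for a,b,z,x,y in P],[.55,-.1,0]);print("plate",p.round(4),r.round(1).tolist())
E
```

```text
holder [ 0.5719 -0.1039  0.1065] [[-0.2, -0.4], [0.4, -0.6], [0.2, -0.3], [-0.1, 1.0], [-0.3, 0.0], [0.1, 0.3]]
stand [ 0.5378 -0.4215 -0.9694] [[-0.1, 0.2], [-0.3, 0.1], [-0.0, -0.6], [0.9, 0.3], [-0.3, 0.1], [-0.2, -0.1]]
plate [ 0.5662 -0.1026  0.0948] [[-0.4, 1.0], [0.9, -0.4], [-1.4, 0.1], [0.9, -0.7]]
```

Request:
drive_tool:
  deltas:
    - {"slide": [0,0,0],"delta_rot": [0,0,0.0568],"hand": 0}
    - {"slide": [0.95,-0.8,0],"delta_rot": [0,0,0],"hand": 0}
    - {"slide": [0.95,-0.8,0],"delta_rot": [0,0,0],"hand": 0}
    - {"slide": [0.95,-0.8,0],"delta_rot": [0,0,0],"hand": 0}
    - {"slide": [0.95,-0.8,0],"delta_rot": [0,0,0],"hand": 0}

```text
time_s: 0.78
eef_pos: [0.3349, -0.3706, 0.2312]
eef_rot: [-0.0, 0.999, 0.053, 0.0]
wrist_force: [1.4, -0.5, -0.7]
opening: -0.0
```

```bash
cat >> h.py <<'E'
from scipy.spatial.transform import Rotation as Ro
def rot(o):
    w,x,y,z=o["eef_rot"]; return Ro.from_quat([x,y,z,w])
def plan(o,target,yaw):
    R=rot(o); 
    Rd=Ro.from_matrix(np.array([[np.cos(yaw),np.sin(yaw),0],[np.sin(yaw),-np.cos(yaw),0],[0,0,-1]]))
    d=R.inv().apply(np.asarray(target)-o["eef_pos"]); dd=Rd.inv().apply(np.asarray(target)-o["eef_pos"])
    rv=(R.inv()*Rd).as_rotvec()
    m=R.as_matrix()
    print("t",round(o["time_s"],2),"pos",np.round(o["eef_pos"],4),"yaw",round(float(np.arctan2(m[1,0],m[0,0])),4),"tilt",m[:2,2].round(4),"F",np.round(o["wrist_force"],1),"open",round(o["opening"],3),"q",np.round(o["q"],2))
    print("slide total (fraction) cur axes",(d/.05).round(3)," after-turn axes",(dd/.05).round(3)," rot frac",(rv/np.pi).round(4))
E
python3 - <<'E'
from h import *
from bench import ctrl
plan(ctrl.get_obs(),[.592,-.102,.06],.1065)
E
```

```text
t 0.78 pos [ 0.3349 -0.3706  0.2312] yaw 0.1068 tilt [0.0001 0.0001] F [ 1.4 -0.5 -0.7] open -0.0 q [-1.07  0.01  1.79  0.    1.34  0.39]
slide total (fraction) cur axes [ 5.686 -4.793  3.424]  after-turn axes [ 5.685 -4.795  3.423]  rot frac [-0.     -0.      0.0001]
```

Request:
drive_tool:
  deltas:
    - {"slide": [0.94,-0.8,0],"delta_rot": [0,0,0],"hand": 0}
    - {"slide": [0.94,-0.8,0],"delta_rot": [0,0,0],"hand": 0}
    - {"slide": [0.94,-0.8,0],"delta_rot": [0,0,0],"hand": 0}
    - {"slide": [0.94,-0.8,0],"delta_rot": [0,0,0],"hand": 0}
    - {"slide": [0.5,-0.4,0.9],"delta_rot": [0,0,0],"hand": 0}

```text
time_s: 1.4
eef_pos: [0.5306, -0.1693, 0.1894]
eef_rot: [0.002, 0.998, 0.055, 0.004]
wrist_force: [-0.4, -0.8, -0.0]
opening: 0.002
```

```bash
cat > snap.py <<'E'
import sys
from h import *
from bench import ctrl
for n in sys.argv[2:]:
    c=ctrl.camera(n); k=n+sys.argv[1]
    np.savez(f"pics/{k}.npz",**{j:c[j] for j in("mtx","R","t")},frame=c["frame"]); cv2.imwrite(f"pics/{k}.png",c["frame"][:,:,::-1])
plan(ctrl.get_obs(),[.592,-.102,.022],.1065)
E
python3 snap.py 1 wrist
```

```text
t 1.45 pos [ 0.5274 -0.1649  0.1803] yaw 0.1106 tilt [-0.0031  0.0044] F [-3.3  3.5 -4.5] open -0.003 q [-0.52  0.19  1.71  0.    1.25  0.94]
slide total (fraction) cur axes [ 1.432 -1.093  3.168]  after-turn axes [ 1.419 -1.114  3.166]  rot frac [-0.0015  0.0008  0.0013]
```

View pics/wrist1.png

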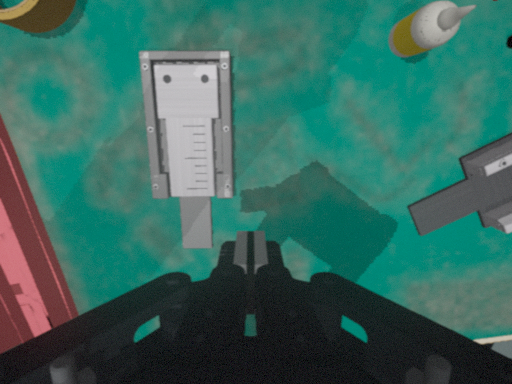

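Request:
drive_tool:
  deltas:
    - {"slide": [0.71,-0.55,0.4],"delta_rot": [0,0,0],"hand": 0}
    - {"slide": [0.71,-0.55,0.4],"delta_rot": [0,0,0],"hand": 0}
    - {"slide": [0,0,0.4],"delta_rot": [0,0,0],"hand": 0}
    - {"slide": [0,0,0.2],"delta_rot": [0,0,0],"hand": 0}
    - {"slide": [0,0,0],"delta_rot": [0,0,0],"hand": 0}

```text
time_s: 2.08
eef_pos: [0.5898, -0.1088, 0.1153]
eef_rot: [-0.0, 0.999, 0.053, -0.001]
wrist_force: [-0.3, 0.5, -1.2]
opening: -0.002
```

```bash
python3 snap.py 2 wrist
```

```text
t 2.12 pos [ 0.5905 -0.1091  0.1164] yaw 0.106 tilt [-0.0005  0.    ] F [-0.3  0.1 -0. ] open -0.0 q [-0.38  0.36  1.63 -0.    1.15  1.08]
slide total (fraction) cur axes [ 0.046 -0.138  1.887]  after-turn axes [ 0.045 -0.138  1.887]  rot frac [-0.      0.0001 -0.0002]
```

View pics/wrist2.png

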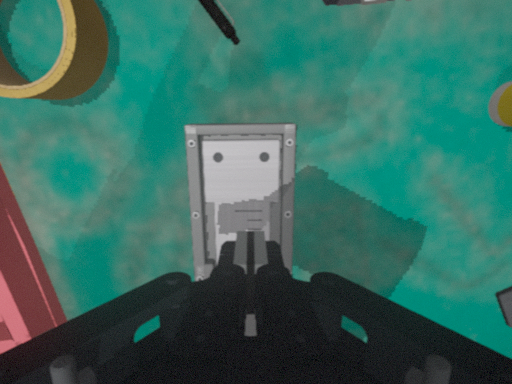

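Run:
```python
from h import *
d=load("wrist2")
p,r=fit(d,[(.072,.0425,.02,186,126),(.072,-.0425,.02,297,124)],[.57,-.1,.1]);print("holder",p.round(4),r.round(1).tolist())
p,r=fit(d,[(.065,.03,.02,202.5,139.5),(.065,-.03,.02,279.5,138.5)],[.57,-.1,.1]);print("plate",p.round(4),r.round(1).tolist())
print(proj(d,[.592,-.102,.02]))
```

```text
holder [ 0.5724 -0.105   0.1238] [[-0.6, 0.0], [0.6, 0.0]]
plate [ 0.5689 -0.1045  0.1191] [[-0.6, 0.0], [0.6, 0.0]]
[242.37336986 191.58030155]
```

Request:
drive_tool:
  deltas:
    - {"slide": [0.04,-0.12,0.8],"delta_rot": [0,0,0],"hand": 0}
    - {"slide": [0,0,0.8],"delta_rot": [0,0,0],"hand": 0}
    - {"slide": [0,0,0.16],"delta_rot": [0,0,0],"hand": 0}
    - {"slide": [0,0,0],"delta_rot": [0,0,0],"hand": 0}
    - {"slide": [0,0,0.08],"delta_rot": [0,0,0],"hand": 0}

```text
time_s: 2.75
eef_pos: [0.5943, -0.103, 0.0267]
eef_rot: [0.001, 0.999, 0.053, 0.002]
wrist_force: [0.6, 0.2, -0.9]
opening: 0.0
```

Request:
drive_tool:
  deltas:
    - {"slide": [0,0,0.04],"delta_rot": [0,0,0],"hand": 0}
    - {"slide": [0,0,0.03],"delta_rot": [0,0,0],"hand": 0}
    - {"slide": [0,0,0],"delta_rot": [0,0,0],"hand": 0}
    - {"slide": [0,0,0],"delta_rot": [0,0,0],"hand": 0}
    - {"slide": [0,0,0],"delta_rot": [0,0,0],"hand": 0}

```text
time_s: 3.38
eef_pos: [0.5924, -0.102, 0.0208]
eef_rot: [0.0, 0.999, 0.054, 0.0]
wrist_force: [-0.8, 0.2, -0.3]
opening: 0.002
```

Request:
drive_tool:
  deltas:
    - {"slide": [0,0,0.02],"delta_rot": [0,0,0],"hand": 0}
    - {"slide": [0,0,0],"delta_rot": [0,0,0],"hand": 0}
    - {"slide": [0,0,0.01],"delta_rot": [0,0,0],"hand": 0}
    - {"slide": [0,0,0],"delta_rot": [0,0,0],"hand": 0}
    - {"slide": [0,0,0],"delta_rot": [0,0,0],"hand": 0}

```text
time_s: 4.0
eef_pos: [0.5927, -0.1021, 0.0201]
eef_rot: [0.0, 0.999, 0.054, 0.0]
wrist_force: [-1.1, 0.1, 6.6]
opening: 0.002
```

Request:
drive_tool:
  deltas:
    - {"slide": [0,0,0.006],"delta_rot": [0,0,0],"hand": 0}
    - {"slide": [-0.08,0,0],"delta_rot": [0,0,0],"hand": 0}
    - {"slide": [-0.12,0,0],"delta_rot": [0,0,0],"hand": 0}
    - {"slide": [-0.12,0,0],"delta_rot": [0,0,0],"hand": 0}
    - {"slide": [0,0,0],"delta_rot": [0,0,0],"hand": 0}

```text
time_s: 4.62
eef_pos: [0.5771, -0.1042, 0.0201]
eef_rot: [0.001, 0.999, 0.054, 0.001]
wrist_force: [0.1, -0.4, 7.6]
opening: -0.001
```

```bash
python3 snap.py 3 wrist top; python3 -c "
from h import *
crop('wrist3',150,90,330,290,3,'c3')"
```

```text
t 4.72 pos [ 0.5771 -0.1042  0.02  ] yaw 0.1073 tilt [ 0.0015 -0.0009] F [-1.9 -0.3  8.7] open 0.002 q [-0.38  0.48  1.7  -0.    0.96  1.08]
slide total (fraction) cur axes [ 0.301 -0.012 -0.039]  after-turn axes [ 0.301 -0.012 -0.039]  rot frac [ 0.0003 -0.0005  0.0002]
```

View pics/wrist3.png

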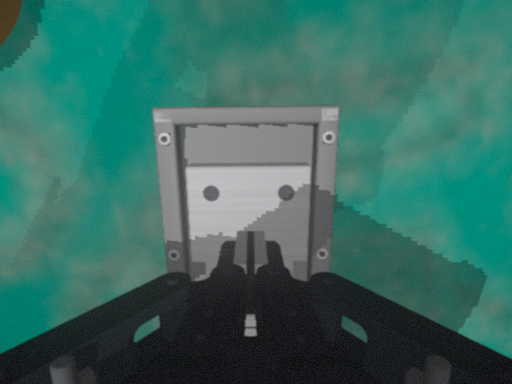

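Request:
drive_tool:
  deltas:
    - {"slide": [-0.12,0,0],"delta_rot": [0,0,0],"hand": 0}
    - {"slide": [-0.15,0,0],"delta_rot": [0,0,0],"hand": 0}
    - {"slide": [-0.15,0,0],"delta_rot": [0,0,0],"hand": 0}
    - {"slide": [-0.15,0,0],"delta_rot": [0,0,0],"hand": 0}
    - {"slide": [-0.12,0,0],"delta_rot": [0,0,0],"hand": 0}

```text
time_s: 5.35
eef_pos: [0.5433, -0.108, 0.0201]
eef_rot: [0.001, 0.999, 0.054, 0.002]
wrist_force: [1.6, 0.3, 6.2]
opening: -0.002
```

Request:
drive_tool:
  deltas:
    - {"slide": [-0.04,0,0],"delta_rot": [0,0,0],"hand": 0}
    - {"slide": [-0.04,0,0],"delta_rot": [0,0,0],"hand": 0}
    - {"slide": [-0.02,0,0],"delta_rot": [0,0,0],"hand": 0}
    - {"slide": [0,0,0],"delta_rot": [0,0,0],"hand": 0}
    - {"slide": [0,0,0],"delta_rot": [0,0,0],"hand": 0}

```text
time_s: 5.98
eef_pos: [0.5384, -0.1085, 0.0201]
eef_rot: [0.001, 0.999, 0.054, 0.001]
wrist_force: [1.1, 1.0, 6.3]
opening: 0.0
```

```bash
python3 snap.py 4 wrist
```

```text
t 6.03 pos [ 0.5384 -0.1085  0.02  ] yaw 0.1073 tilt [ 0.0028 -0.0011] F [ 1.7 -0.5  7.6] open 0.001 q [-0.42  0.41  1.8   0.    0.93  1.05]
slide total (fraction) cur axes [ 1.079 -0.015 -0.036]  after-turn axes [ 1.079 -0.016 -0.039]  rot frac [ 0.0004 -0.0008  0.0003]
```

View pics/wrist4.png

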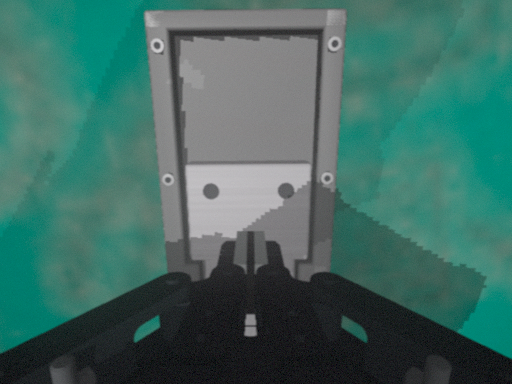

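Request:
drive_tool:
  deltas:
    - {"slide": [-0.03,0,0],"delta_rot": [0,0,0],"hand": 0}
    - {"slide": [-0.03,0,0],"delta_rot": [0,0,0],"hand": 0}
    - {"slide": [0,0,0],"delta_rot": [0,0,0],"hand": 0}
    - {"slide": [0,0,0],"delta_rot": [0,0,0],"hand": 0}
    - {"slide": [0,0,0],"delta_rot": [0,0,0],"hand": 0}

```text
time_s: 6.65
eef_pos: [0.5356, -0.1088, 0.0201]
eef_rot: [0.001, 0.999, 0.054, 0.002]
wrist_force: [1.5, -0.0, 6.1]
opening: 0.0
```

```bash
python3 snap.py 5 wrist; python3 -c "
from h import *
a=cv2.imread('pics/wrist4.png')[140:290,130:350];b=cv2.imread('pics/wrist5.png')[140:290,130:350]
cv2.imwrite('pics/c5.png',cv2.resize(np.vstack([a,b]),None,fx=2,fy=2,interpolation=cv2.INTER_CUBIC))"
```

```text
t 6.7 pos [ 0.5356 -0.1088  0.0201] yaw 0.1072 tilt [ 0.0031 -0.0012] F [1.8 0.5 6.2] open -0.001 q [-0.42  0.4   1.81  0.    0.92  1.05]
slide total (fraction) cur axes [ 1.136 -0.015 -0.035]  after-turn axes [ 1.136 -0.016 -0.039]  rot frac [ 0.0005 -0.001   0.0002]
```

View pics/c5.png

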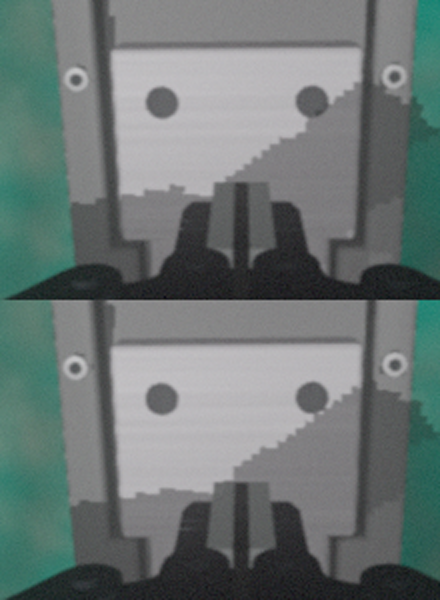

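Request:
drive_tool:
  deltas:
    - {"slide": [-0.04,0,0],"delta_rot": [0,0,0],"hand": 0}
    - {"slide": [-0.04,0,0],"delta_rot": [0,0,0],"hand": 0}
    - {"slide": [0,0,0],"delta_rot": [0,0,0],"hand": 0}
    - {"slide": [0,0,0],"delta_rot": [0,0,0],"hand": 0}
    - {"slide": [0,0,0],"delta_rot": [0,0,0],"hand": 0}

```text
time_s: 7.32
eef_pos: [0.5316, -0.1093, 0.0201]
eef_rot: [0.001, 0.999, 0.054, 0.002]
wrist_force: [1.5, -0.1, 7.0]
opening: 0.001
```

```bash
python3 snap.py 6 wrist; python3 -c "
from h import *
a=cv2.imread('pics/wrist5.png')[140:290,130:350];b=cv2.imread('pics/wrist6.png')[140:290,130:350]
cv2.imwrite('pics/c6.png',cv2.resize(np.vstack([a,b]),None,fx=2,fy=2,interpolation=cv2.INTER_CUBIC))"
```

```text
t 7.38 pos [ 0.5316 -0.1093  0.0201] yaw 0.1072 tilt [ 0.0032 -0.0012] F [2.  0.2 6.4] open 0.002 q [-0.42  0.4   1.82  0.    0.92  1.04]
slide total (fraction) cur axes [ 1.216 -0.016 -0.035]  after-turn axes [ 1.216 -0.017 -0.039]  rot frac [ 0.0005 -0.001   0.0002]
```

View pics/c6.png

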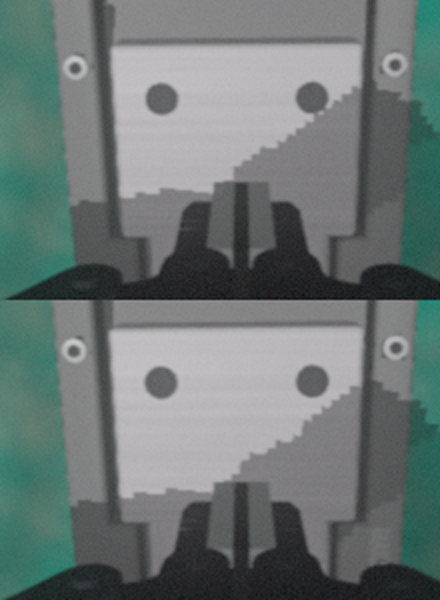

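Request:
drive_tool:
  deltas:
    - {"slide": [0,0,-0.9],"delta_rot": [0,0,0],"hand": 0}
    - {"slide": [-0.58,0,-0.7],"delta_rot": [0,0,0],"hand": 1}
    - {"slide": [-0.58,0,0],"delta_rot": [0,0,0],"hand": 1}
    - {"slide": [0,0,0],"delta_rot": [0,0,0],"hand": 1}
    - {"slide": [0,0,0],"delta_rot": [0,0,0],"hand": 1}

```text
time_s: 8.0
eef_pos: [0.4727, -0.1149, 0.0987]
eef_rot: [-0.0, 0.999, 0.053, -0.0]
wrist_force: [0.2, 0.4, -0.2]
opening: 0.848
```

```bash
python3 snap.py 7 wrist top; python3 -c "
from h import *
crop('top7',195,180,265,280,6,'c7')"
```

```text
t 8.1 pos [ 0.4731 -0.1149  0.0987] yaw 0.1075 tilt [-0.0002  0.0002] F [0.  0.3 0.6] open 0.991 q [-0.48  0.15  1.93  0.    1.05  0.98]
slide total (fraction) cur axes [ 2.393e+00 -1.000e-03  1.533e+00]  after-turn axes [ 2.393 -0.003  1.534]  rot frac [-0.0001  0.      0.0003]
```

View pics/wrist7.png

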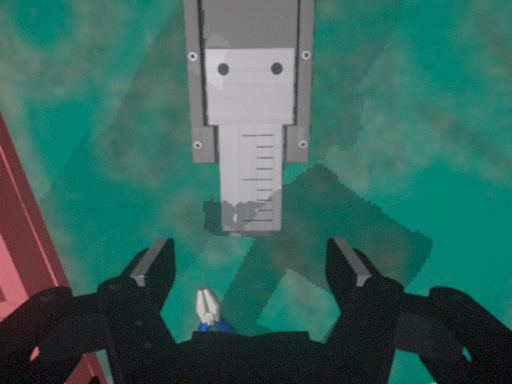

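View pics/c7.png

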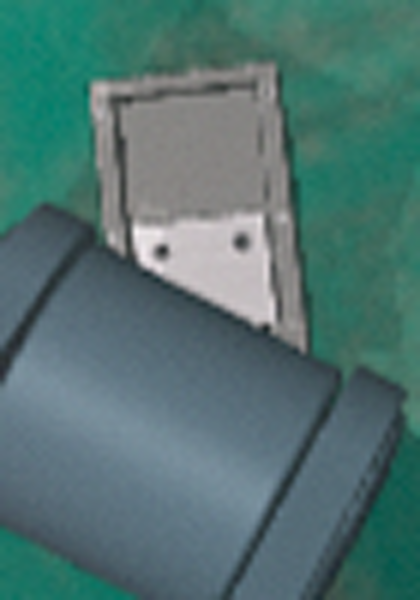

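Run:
```python
from h import *
d=load("wrist7")
p,r=fit(d,[(.065,.03,.02,205,48),(.065,-.03,.02,295,47),(-.065,.023,.02,222.5,231),(-.065,-.023,.02,282,230)],[.51,-.11,.1]);print("plate",p.round(4),r.round(1).tolist())
R=p[2];g=p[:2]+np.array([np.cos(R),np.sin(R)])*-.040;print(g)
```

```text
plate [ 0.5138 -0.1111  0.12  ] [[-0.3, 0.1], [0.3, -0.2], [0.0, -0.0], [-0.1, 0.3]]
[ 0.47405947 -0.11584216]
```

Request:
drive_tool:
  deltas:
    - {"slide": [0.02,0.02,0.9],"delta_rot": [0,0,-0.004],"hand": 1}
    - {"slide": [0,0,0.7],"delta_rot": [0,0,0],"hand": 1}
    - {"slide": [0,0,0.32],"delta_rot": [0,0,0],"hand": 1}
    - {"slide": [0,0,0],"delta_rot": [0,0,0],"hand": 1}
    - {"slide": [0,0,0],"delta_rot": [0,0,0],"hand": 0.35}

```text
time_s: 8.72
eef_pos: [0.4748, -0.1162, 0.004]
eef_rot: [0.0, 0.998, 0.06, 0.001]
wrist_force: [0.3, 0.2, 1.0]
opening: 0.815
```

Request:
drive_tool:
  deltas:
    - {"slide": [0,0,0],"delta_rot": [0,0,0],"hand": 0.3}
    - {"slide": [0,0,0],"delta_rot": [0,0,0],"hand": 0}
    - {"slide": [0,0,0],"delta_rot": [0,0,0],"hand": 0}
    - {"slide": [0,0,0],"delta_rot": [0,0,0],"hand": 0}
    - {"slide": [0,0,0],"delta_rot": [0,0,0],"hand": 0}

```text
time_s: 9.35
eef_pos: [0.4749, -0.1163, 0.0044]
eef_rot: [0.001, 0.998, 0.06, 0.001]
wrist_force: [-0.5, 0.8, 6.2]
opening: 0.522
```

```bash
python3 snap.py 8 wrist
```

```text
t 9.4 pos [ 0.475  -0.1164  0.0044] yaw 0.1199 tilt [ 0.0026 -0.0013] F [-1.3  0.7  7. ] open 0.522 q [-0.48  0.33  1.96  0.    0.85  0.97]
slide total (fraction) cur axes [ 2.359 -0.005 -0.345]  after-turn axes [ 2.358 -0.037 -0.351]  rot frac [ 0.0005 -0.0008  0.0043]
```

View pics/wrist8.png

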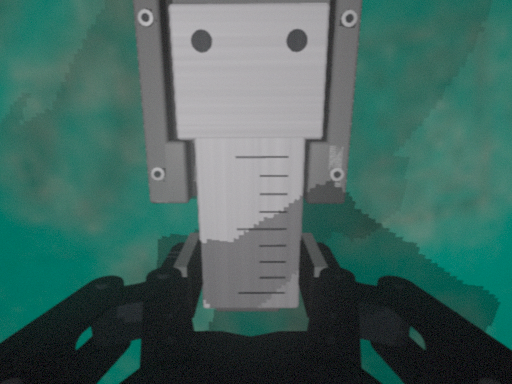

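Request:
drive_tool:
  deltas:
    - {"slide": [0,0,-0.1],"delta_rot": [0,0,0],"hand": 0}
    - {"slide": [0,0,-0.3],"delta_rot": [0,0,0],"hand": 0}
    - {"slide": [0,0,-0.4],"delta_rot": [0,0,0],"hand": 0}
    - {"slide": [0,0,-0.4],"delta_rot": [0,0,0],"hand": 0}
    - {"slide": [0,0,-0.1],"delta_rot": [0,0,0],"hand": 0}

```text
time_s: 10.02
eef_pos: [0.4742, -0.1161, 0.0695]
eef_rot: [0.001, 0.998, 0.06, 0.001]
wrist_force: [-0.3, 0.2, -1.9]
opening: 0.524
```

```bash
python3 snap.py 9 wrist
```

```text
t 10.07 pos [ 0.4742 -0.1161  0.0693] yaw 0.1201 tilt [ 0.0015 -0.001 ] F [-0.4 -0.2 -1.6] open 0.519 q [-0.48  0.21  1.94 -0.    0.99  0.97]
slide total (fraction) cur axes [2.372e+00 2.000e-03 9.490e-01]  after-turn axes [ 2.373 -0.029  0.946]  rot frac [ 0.0004 -0.0004  0.0043]
```

View pics/wrist9.png

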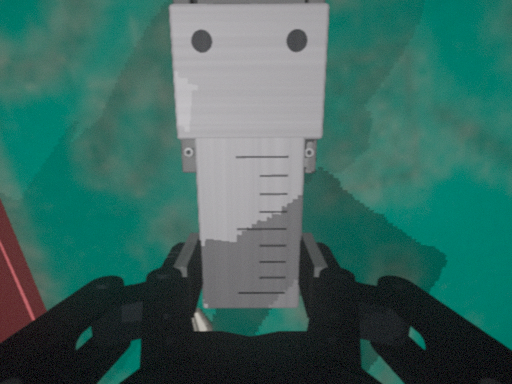

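```bash
cat >> h.py <<'E'
def rows(o,target,yaw,n):
    m=rot(o).as_matrix(); y0=np.arctan2(m[1,0],m[0,0]); p=np.array(o["eef_pos"]); D=(np.array(target)-p)/n
    dy=(yaw-y0)/n
    for i in range(n):
        a=y0+dy*i
        print([round(float(v)/.05,3) for v in (np.cos(a)*D[0]+np.sin(a)*D[1], np.sin(a)*D[0]-np.cos(a)*D[1], -D[2])], "rot", round(-dy/np.pi,4))
E
python3 -c "
from h import *
from bench import ctrl
rows(ctrl.get_obs(),[.3864,-.2923,.05],.94,5)"
```

```text
[-0.433, 0.658, 0.077] rot -0.0522
[-0.535, 0.578, 0.077] rot -0.0522
[-0.622, 0.483, 0.077] rot -0.0522
[-0.692, 0.375, 0.077] rot -0.0522
[-0.744, 0.257, 0.077] rot -0.0522
```

Request:
drive_tool:
  deltas:
    - {"slide": [-0.433,0.658,0],"delta_rot": [0,0,-0.0522],"hand": 0}
    - {"slide": [-0.535,0.578,0],"delta_rot": [0,0,-0.0522],"hand": 0}
    - {"slide": [-0.622,0.483,0.1],"delta_rot": [0,0,-0.0522],"hand": 0}
    - {"slide": [-0.692,0.375,0.1],"delta_rot": [0,0,-0.0522],"hand": 0}
    - {"slide": [-0.744,0.257,0.1],"delta_rot": [0,0,-0.0522],"hand": 0}

```text
time_s: 10.7
eef_pos: [0.3847, -0.2925, 0.0521]
eef_rot: [-0.001, 0.89, 0.455, -0.0]
wrist_force: [-0.4, -0.4, -0.9]
opening: 0.515
```

Request:
drive_tool:
  deltas:
    - {"slide": [0,0,0.3],"delta_rot": [0,0,0],"hand": 0}
    - {"slide": [0,0,0.2],"delta_rot": [0,0,0],"hand": 0}
    - {"slide": [0,0,0.1],"delta_rot": [0,0,0],"hand": 0}
    - {"slide": [0,0,0],"delta_rot": [0,0,0],"hand": 0}
    - {"slide": [0,0,0],"delta_rot": [0,0,0],"hand": 0}

```text
time_s: 11.32
eef_pos: [0.3864, -0.2917, 0.0233]
eef_rot: [0.0, 0.891, 0.453, 0.0]
wrist_force: [-1.1, -0.3, -1.0]
opening: 0.519
```

```bash
python3 snap.py 10 top wrist;  python3 -c "
from h import *
crop('top10',190,180,390,310,4,'c10')"
```

```text
t 11.43 pos [ 0.3863 -0.292   0.0234] yaw 0.9404 tilt [ 0.0006 -0.0007] F [ 0.8  0.2 -1.1] open 0.517 q [-0.89  0.29  1.97  0.    0.89 -0.26]
slide total (fraction) cur axes [5.494 1.082 0.028]  after-turn axes [ 4.494 -3.341  0.029]  rot frac [ 0.0003 -0.      0.2654]
```

View pics/wrist10.png

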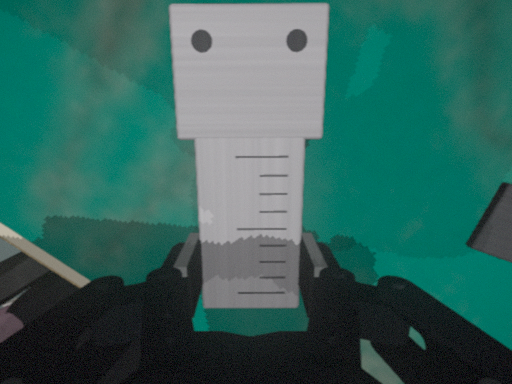

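View pics/c10.png

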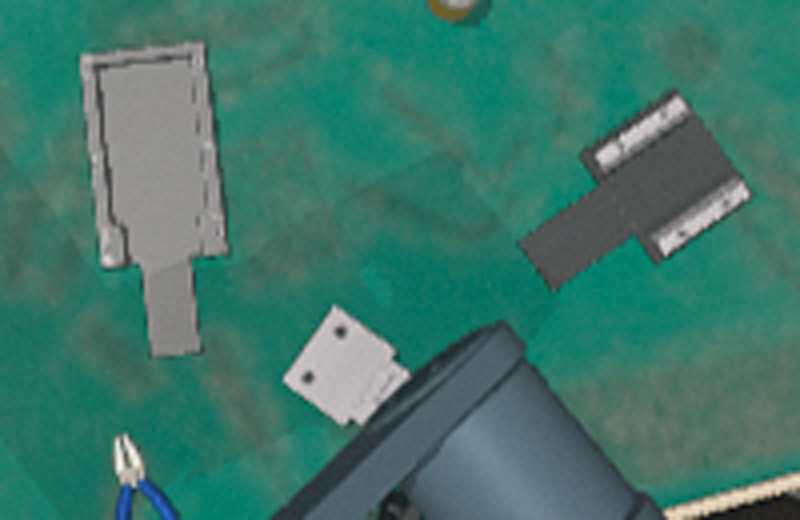

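Request:
drive_tool:
  deltas:
    - {"slide": [0,0,0.25],"delta_rot": [0,0,0],"hand": 0}
    - {"slide": [0,0,0.15],"delta_rot": [0,0,0],"hand": 0}
    - {"slide": [0,0,0.04],"delta_rot": [0,0,0],"hand": 0}
    - {"slide": [0,0,0.02],"delta_rot": [0,0,0],"hand": 0}
    - {"slide": [0,0,0],"delta_rot": [0,0,0],"hand": 0}

```text
time_s: 12.05
eef_pos: [0.3859, -0.292, 0.0]
eef_rot: [0.0, 0.892, 0.453, 0.0]
wrist_force: [0.6, -0.2, -2.4]
opening: 0.525
```

Request:
drive_tool:
  deltas:
    - {"slide": [0,0,0.02],"delta_rot": [0,0,0],"hand": 0}
    - {"slide": [0,0,0.02],"delta_rot": [0,0,0],"hand": 0}
    - {"slide": [0,0,0.01],"delta_rot": [0,0,0],"hand": 0}
    - {"slide": [0,0,0],"delta_rot": [0,0,0],"hand": 0}
    - {"slide": [0,0,0],"delta_rot": [0,0,0],"hand": 0}

```text
time_s: 12.68
eef_pos: [0.386, -0.2921, -0.0019]
eef_rot: [0.0, 0.892, 0.453, -0.0]
wrist_force: [-1.9, 1.5, 6.1]
opening: 0.52
```

Request:
drive_tool:
  deltas:
    - {"slide": [0,0,0],"delta_rot": [0,0,0],"hand": 0.7}
    - {"slide": [0,0,0],"delta_rot": [0,0,0],"hand": 1}
    - {"slide": [0,0,0],"delta_rot": [0,0,0],"hand": 1}
    - {"slide": [0,0,0],"delta_rot": [0,0,0],"hand": 1}
    - {"slide": [0,0,-0.4],"delta_rot": [0,0,0],"hand": 1}

```text
time_s: 13.3
eef_pos: [0.3849, -0.2908, 0.0164]
eef_rot: [-0.002, 0.892, 0.453, -0.0]
wrist_force: [-0.6, 0.0, -0.1]
opening: 1.004
```

Request:
drive_tool:
  deltas:
    - {"slide": [0,0,-0.8],"delta_rot": [0,0,0],"hand": 1}
    - {"slide": [0,0,-0.8],"delta_rot": [0,0,0],"hand": 1}
    - {"slide": [0,0,0],"delta_rot": [0,0,0],"hand": 1}
    - {"slide": [0,0,0],"delta_rot": [0,0,0],"hand": 1}
    - {"slide": [0,0,0],"delta_rot": [0,0,0],"hand": 1}

```text
time_s: 13.92
eef_pos: [0.3851, -0.2911, 0.0961]
eef_rot: [-0.001, 0.892, 0.453, -0.0]
wrist_force: [0.1, 0.4, -0.4]
opening: 0.992
```

```bash
python3 snap.py 11 wrist
```

```text
t 13.97 pos [ 0.3852 -0.2911  0.0961] yaw 0.9399 tilt [-0.0017  0.0021] F [-0.9 -0.9 -0.7] open 1.001 q [-0.89  0.15  1.94 -0.    1.05 -0.26]
slide total (fraction) cur axes [5.493 1.112 1.483]  after-turn axes [ 4.515 -3.322  1.482]  rot frac [-9.000e-04  1.000e-04  2.653e-01]
```

View pics/wrist11.png

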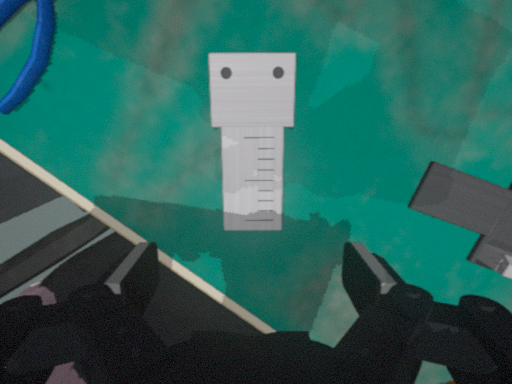

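Run:
```python
from h import *
from bench import ctrl
d=load("wrist11")
p,r=fit(d,[(.065,.03,.012,208.5,53),(.065,-.03,.012,295.5,52.5),(-.065,.023,.012,223,230),(-.065,-.023,.012,282.5,230)],[.41,-.26,.94]);print("plate",p.round(4),r.round(1).tolist())
g=p[:2]+np.array([np.cos(p[2]),np.sin(p[2])])*.042;print(g)
rows(ctrl.get_obs(),[*g,.05],p[2],2)
```

```text
plate [ 0.4091 -0.2595  0.9456] [[-0.6, -0.4], [0.6, -0.5], [0.7, 0.7], [-0.8, 0.4]]
[ 0.43365551 -0.22542916]
[0.816, 0.004, 0.461] rot -0.0009
[0.816, 0.006, 0.461] rot -0.0009
```

Request:
drive_tool:
  deltas:
    - {"slide": [0.816,0,0],"delta_rot": [0,0,-0.0018],"hand": 1}
    - {"slide": [0.816,0,0.4],"delta_rot": [0,0,0],"hand": 1}
    - {"slide": [0,0,0.5],"delta_rot": [0,0,0],"hand": 1}
    - {"slide": [0,0,0.4],"delta_rot": [0,0,0],"hand": 1}
    - {"slide": [0,0,0],"delta_rot": [0,0,0],"hand": 1}

```text
time_s: 14.6
eef_pos: [0.4322, -0.2244, 0.0302]
eef_rot: [-0.003, 0.89, 0.455, -0.001]
wrist_force: [-0.9, -0.5, -0.6]
opening: 1.0
```

```bash
python3 snap.py 12 wrist
```

```text
t 14.65 pos [ 0.433  -0.2252  0.0314] yaw 0.9455 tilt [-0.0023  0.0021] F [-0.  -1.2  0.2] open 1.001 q [-0.72  0.28  1.95  0.    0.91 -0.1 ]
slide total (fraction) cur axes [3.859 1.137 0.186]  after-turn axes [ 3.424 -2.111  0.188]  rot frac [-0.001   0.0003  0.2671]
```

View pics/wrist12.png

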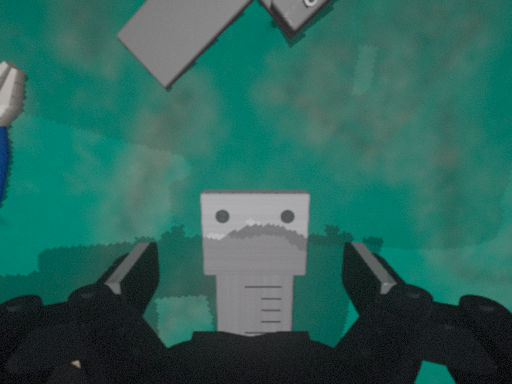

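Request:
drive_tool:
  deltas:
    - {"slide": [0,0,0.4],"delta_rot": [0,0,0],"hand": 1}
    - {"slide": [0,0,0.24],"delta_rot": [0,0,0],"hand": 1}
    - {"slide": [0,0,0],"delta_rot": [0,0,0],"hand": 1}
    - {"slide": [0,0,0],"delta_rot": [0,0,0],"hand": 0.5}
    - {"slide": [0,0,0],"delta_rot": [0,0,0],"hand": 0.3}

```text
time_s: 15.28
eef_pos: [0.4346, -0.2266, 0.0017]
eef_rot: [0.001, 0.89, 0.455, 0.0]
wrist_force: [-0.5, -0.4, 1.2]
opening: 0.675
```

Request:
drive_tool:
  deltas:
    - {"slide": [0,0,0],"delta_rot": [0,0,0],"hand": 0}
    - {"slide": [0,0,0],"delta_rot": [0,0,0],"hand": 0}
    - {"slide": [0,0,0],"delta_rot": [0,0,0],"hand": 0}
    - {"slide": [0,0,0],"delta_rot": [0,0,0],"hand": 0}
    - {"slide": [0,0,0],"delta_rot": [0,0,0],"hand": 0}

```text
time_s: 15.9
eef_pos: [0.4345, -0.2266, 0.0016]
eef_rot: [0.001, 0.89, 0.455, 0.0]
wrist_force: [-1.1, 0.8, 6.0]
opening: 0.672
```

```bash
python3 snap.py 13 wrist
```

```text
t 15.95 pos [ 0.4346 -0.2266  0.0016] yaw 0.9455 tilt [ 0.0014 -0.0013] F [-1.7  1.5  5.3] open 0.676 q [-0.72  0.34  1.95 -0.    0.84 -0.1 ]
slide total (fraction) cur axes [ 3.863  1.095 -0.406]  after-turn axes [ 3.396 -2.143 -0.407]  rot frac [ 6.000e-04 -2.000e-04  2.671e-01]
```

View pics/wrist13.png

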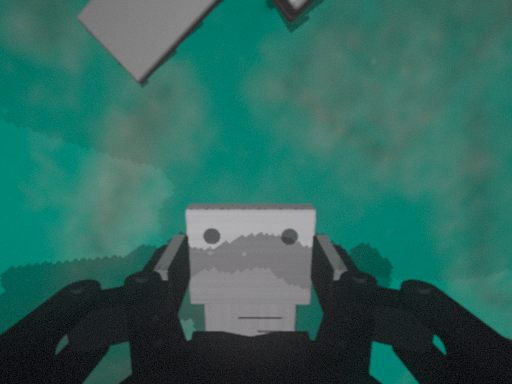

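Request:
drive_tool:
  deltas:
    - {"slide": [0,0,-0.2],"delta_rot": [0,0,0],"hand": 0}
    - {"slide": [0,0,-0.4],"delta_rot": [0,0,0],"hand": 0}
    - {"slide": [0,0,-0.5],"delta_rot": [0,0,0],"hand": 0}
    - {"slide": [0,0,-0.5],"delta_rot": [0,0,0],"hand": 0}
    - {"slide": [0,0,-0.3],"delta_rot": [0,0,0],"hand": 0}

```text
time_s: 16.58
eef_pos: [0.4343, -0.2263, 0.0972]
eef_rot: [0.001, 0.89, 0.455, 0.0]
wrist_force: [0.1, -0.3, -2.5]
opening: 0.676
```

```bash
python3 snap.py 14 wrist;python3 - <<'E'
from h import *
d=load("wrist13")
p,r=fit(d,[(.065,.03,.012,187,206),(.065,-.03,.012,315,205),(.015,.03,.012,190,303),(.015,-.03,.012,312,303)],[.41,-.26,.94]);print("plate",p.round(4),r.round(1).tolist())
t=np.array([.4346,-.2266]);a=.9455;R=np.array([[np.cos(a),np.sin(a)],[-np.sin(a),np.cos(a)]]);print("plate in tool(x,left)",R@(p[:2]-t),p[2]-a)
E
```

```text
t 16.62 pos [ 0.435  -0.2269  0.0986] yaw 0.9457 tilt [ 0.003  -0.0026] F [0.9 0.  1. ] open 0.681 q [-0.72  0.16  1.93  0.    1.05 -0.1 ]
slide total (fraction) cur axes [3.863 1.078 1.534]  after-turn axes [ 3.387 -2.149  1.531]  rot frac [ 0.0012 -0.0004  0.2671]
plate [ 0.4108 -0.259   0.9478] [[-2.3, 0.4], [2.2, 1.0], [0.6, -0.5], [-0.4, -0.9]]
plate in tool(x,left) [-0.04020929  0.00026449] 0.0023373226705935
```

View pics/wrist14.png

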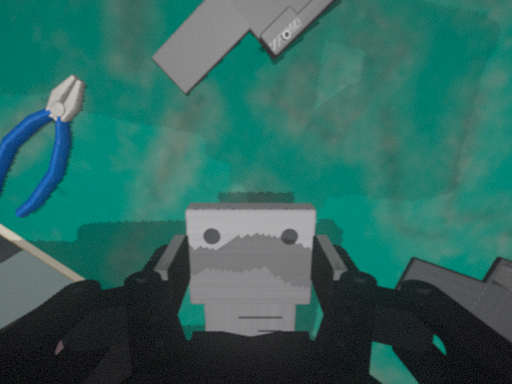

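Request:
drive_tool:
  deltas:
    - {"slide": [-0.9,0.79,-0.3],"delta_rot": [0,0,0],"hand": 0}
    - {"slide": [-0.9,0.79,-0.3],"delta_rot": [0,0,0],"hand": 0}
    - {"slide": [-0.9,0.79,-0.3],"delta_rot": [0,0,0],"hand": 0}
    - {"slide": [-0.9,0.79,-0.3],"delta_rot": [0,0,0],"hand": 0}
    - {"slide": [-0.9,0.79,-0.3],"delta_rot": [0,0,0],"hand": 0}

```text
time_s: 17.25
eef_pos: [0.462, -0.5254, 0.1699]
eef_rot: [-0.001, 0.89, 0.455, 0.0]
wrist_force: [0.5, 0.6, -1.5]
opening: 0.68
```

Request:
drive_tool:
  deltas:
    - {"slide": [0,0,0],"delta_rot": [0,0,0],"hand": 0}
    - {"slide": [0,0,0],"delta_rot": [0,0,0],"hand": 0}
    - {"slide": [0,0,0],"delta_rot": [0,0,0],"hand": 0}
    - {"slide": [0,0,0],"delta_rot": [0,0,0],"hand": 0}
    - {"slide": [0,0,0],"delta_rot": [0,0,0],"hand": 0}

```text
time_s: 17.88
eef_pos: [0.4626, -0.5232, 0.1707]
eef_rot: [0.0, 0.89, 0.456, -0.0]
wrist_force: [0.4, -0.4, -1.4]
opening: 0.674
```

```bash
python3 snap.py 15 wrist
```

```text
t 17.93 pos [ 0.4625 -0.5234  0.1707] yaw 0.9462 tilt [ 0.0001 -0.0002] F [-0.6 -0.3 -0.8] open 0.681 q [-1.02  0.5   1.32  0.    1.32 -0.39]
slide total (fraction) cur axes [ 8.352 -2.829  2.974]  after-turn axes [ 3.471 -8.106  2.975]  rot frac [ 1.000e-04 -0.000e+00  2.673e-01]
```

View pics/wrist15.png

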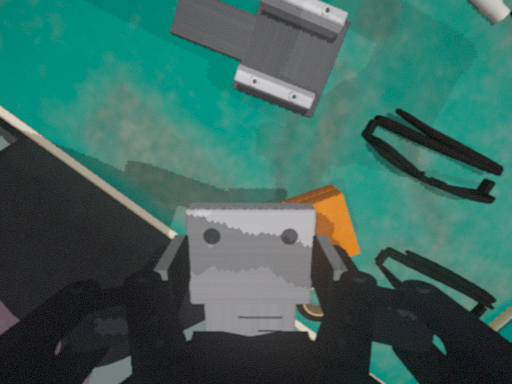

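Request:
drive_tool:
  deltas:
    - {"slide": [0.9,0,0],"delta_rot": [0,0,0],"hand": 0}
    - {"slide": [0,0,0],"delta_rot": [0,0,0],"hand": 0}
    - {"slide": [0,0,0],"delta_rot": [0,0,0],"hand": 0}
    - {"slide": [0,0,0],"delta_rot": [0,0,0],"hand": 0}
    - {"slide": [0,0,0],"delta_rot": [0,0,0],"hand": 0}

```text
time_s: 18.55
eef_pos: [0.4881, -0.4881, 0.1705]
eef_rot: [0.0, 0.891, 0.455, -0.0]
wrist_force: [0.5, -0.1, -1.1]
opening: 0.676
```

```bash
python3 snap.py 16 wrist; python3 -c "
from h import *
crop('wrist16',150,30,370,200,3.6,'c16')"
```

```text
t 18.6 pos [ 0.4882 -0.4881  0.1705] yaw 0.9446 tilt [-0.     -0.0001] F [-0.3 -0.1 -2.2] open 0.675 q [-0.96  0.48  1.34 -0.    1.32 -0.33]
slide total (fraction) cur axes [ 7.474 -2.842  2.969]  after-turn axes [ 2.886 -7.457  2.969]  rot frac [0.     0.     0.2668]
```

View pics/c16.png

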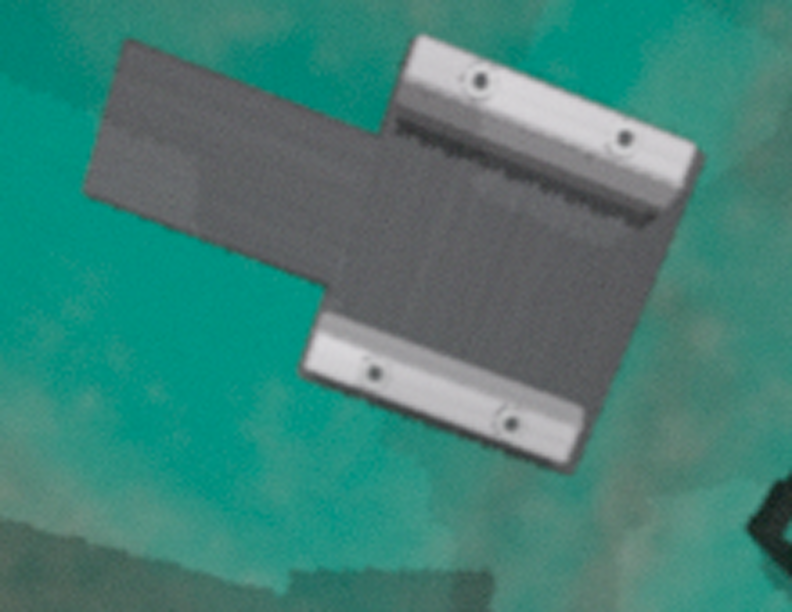

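Run:
```python
from h import *
d=load("wrist16")
C=lambda x,y:(150+(x+.5)/3.6-.5,30+(y+.5)/3.6-.5)
S=[(-.075,.02,.008,127,40),(-.075,-.02,.008,85,192),(.075,.045,.008,703,155),(.075,-.045,.008,575,472),(-.007,.02,.008,380,133),(-.007,-.02,.008,328,285),(-.007,-.045,.008,301,373)]
p,r=fit(d,[(a,b,z,*C(x,y)) for a,b,z,x,y in S],[.5378,-.4215,-.9694]);print("stand",p.round(4),r.round(1).tolist())
c,s=np.cos(p[2]),np.sin(p[2])
for l in [(-.005,.0255,.03),(.065,.0255,.03),(-.005,-.0255,.03),(.065,-.0255,.03),(-.005,.0255,.008),(.065,.0255,.008)]:
    u=proj(d,[p[0]+c*l[0]-s*l[1],p[1]+s*l[0]+c*l[1],l[2]]); print(l,((u-[150,30])*3.6).round(0))
for q in (p,np.array([.5378,-.4215,-.9694])):
    c,s=np.cos(q[2]),np.sin(q[2]); P=q[:2]+.010*np.array([c,s])*-1+0*q[:2]
    # plate center at stand x = -5-15 = -20 if broad end on -x side
    print("plate goal", q[:2]-.020*np.array([c,s]), q[2]+np.pi)
```

```text
stand [ 0.5403 -0.4221 -0.971 ] [[-0.5, -1.2], [-0.9, 0.6], [2.2, -1.1], [0.3, 1.3], [-0.2, 0.2], [-0.0, 0.2], [-1.0, 0.7]]
(-0.005, 0.0255, 0.03) [395.  99.]
(0.065, 0.0255, 0.03) [666. 205.]
(-0.005, -0.0255, 0.03) [324. 309.]
(0.065, -0.0255, 0.03) [584. 405.]
(-0.005, 0.0255, 0.008) [393. 113.]
(0.065, 0.0255, 0.008) [644. 211.]
plate goal [ 0.52901664 -0.40562529] 2.170581761752362
plate goal [ 0.52648411 -0.40500907] 2.172192653589793
```

```bash
python3 -c "
from h import *
from bench import ctrl
rows(ctrl.get_obs(),[.586,-.492,.17],2.1706,8)"
```

```text
[0.135, 0.204, 0.001] rot -0.0488
[0.103, 0.222, 0.001] rot -0.0488
[0.068, 0.235, 0.001] rot -0.0488
[0.031, 0.243, 0.001] rot -0.0488
[-0.007, 0.245, 0.001] rot -0.0488
[-0.044, 0.241, 0.001] rot -0.0488
[-0.08, 0.231, 0.001] rot -0.0488
[-0.115, 0.216, 0.001] rot -0.0488
```

Request:
drive_tool:
  deltas:
    - {"slide": [0.135,0.204,0],"delta_rot": [0,0,-0.0488],"hand": 0}
    - {"slide": [0.103,0.222,0],"delta_rot": [0,0,-0.0488],"hand": 0}
    - {"slide": [0.068,0.235,0],"delta_rot": [0,0,-0.0488],"hand": 0}
    - {"slide": [0.031,0.243,0],"delta_rot": [0,0,-0.0488],"hand": 0}
    - {"slide": [-0.007,0.245,0],"delta_rot": [0,0,-0.0488],"hand": 0}

```text
time_s: 19.23
eef_pos: [0.5498, -0.4902, 0.1703]
eef_rot: [-0.0, 0.654, 0.757, -0.0]
wrist_force: [0.1, -0.1, -1.3]
opening: 0.675
```

Request:
drive_tool:
  deltas:
    - {"slide": [-0.044,0.241,0],"delta_rot": [0,0,-0.0488],"hand": 0}
    - {"slide": [-0.08,0.231,0],"delta_rot": [0,0,-0.0488],"hand": 0}
    - {"slide": [-0.115,0.216,0],"delta_rot": [0,0,-0.0488],"hand": 0}
    - {"slide": [0,0,0],"delta_rot": [0,0,0],"hand": 0}
    - {"slide": [0,0,0],"delta_rot": [0,0,0],"hand": 0}

```text
time_s: 19.85
eef_pos: [0.5859, -0.4915, 0.1702]
eef_rot: [-0.0, 0.467, 0.884, 0.0]
wrist_force: [0.4, 0.6, -1.1]
opening: 0.675
```

Request:
drive_tool:
  deltas:
    - {"slide": [0,0,0],"delta_rot": [0,0,0],"hand": 0}
    - {"slide": [0,0,0],"delta_rot": [0,0,0],"hand": 0}
    - {"slide": [0,0,0],"delta_rot": [0,0,0],"hand": 0}
    - {"slide": [0,0,0],"delta_rot": [0,0,0],"hand": 0}
    - {"slide": [0,0,0],"delta_rot": [0,0,0],"hand": 0}

```text
time_s: 20.48
eef_pos: [0.5864, -0.4913, 0.1705]
eef_rot: [-0.0, 0.466, 0.885, -0.0]
wrist_force: [0.3, -0.1, -1.7]
opening: 0.677
```

```bash
python3 snap.py 17 wrist
```

```text
t 20.52 pos [ 0.5865 -0.4913  0.1705] yaw 2.172 tilt [ 0. -0.] F [-0.1  0.6 -1.3] open 0.68 q [-0.85  0.65  1.1  -0.    1.4  -1.45]
slide total (fraction) cur axes [6.359 4.495 2.97 ]  after-turn axes [ 0.937 -7.73   2.97 ]  rot frac [0.     0.     0.6575]
```

View pics/wrist17.png

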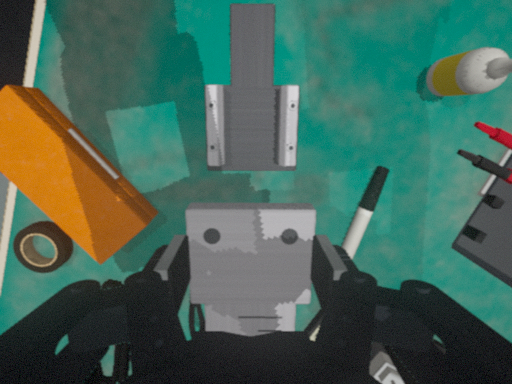

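```bash
python3 -c "
from h import *
crop('wrist17',195,0,310,180,3.3,'c17')"
```

```text
(no output)
```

View pics/c17.png

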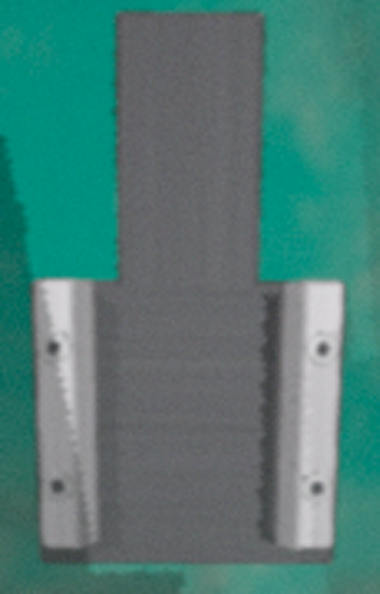

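Run:
```python
from h import *
d=load("wrist17")
C=lambda x,y:(195+(x+.5)/3.3-.5,(y+.5)/3.3-.5)
S=[(-.075,.02,.008,264,13),(-.075,-.02,.008,117,13),(.075,.045,.008,332,562),(.075,-.045,.008,42,562),(-.007,.02,.008,260,281),(-.007,-.02,.008,118,281)]
p,r=fit(d,[(a,b,z,*C(x,y)) for a,b,z,x,y in S],[.5378,-.4215,-.9694]);print("stand",p.round(4),r.round(1).tolist())
c,s=np.cos(p[2]),np.sin(p[2]); g=p[:2]+.010*np.array([c,s]); 
print("plate goal",g, p[2]+np.pi)
yaw=p[2]+np.pi
print("tcp goal",g+.041*np.array([np.cos(yaw),np.sin(yaw)]))
# holes check: plate broad corners in tool at top z: TCP z -.0016+.012
P=[(.065,.03,206+0),]
```

```text
stand [ 0.5401 -0.4219 -0.974 ] [[0.4, -0.5], [-0.5, -0.7], [0.7, 1.0], [-0.5, 0.6], [-0.3, 0.1], [0.2, -0.1]]
plate goal [ 0.54574689 -0.4301748 ] 2.1676403408188416
tcp goal [ 0.52270346 -0.39626315]
```

Request:
drive_tool:
  deltas:
    - {"slide": [0.6,0.016,0],"delta_rot": [0,0,0.001],"hand": 0}
    - {"slide": [0.7,0,0.4],"delta_rot": [0,0,0],"hand": 0}
    - {"slide": [0.7,0,0.5],"delta_rot": [0,0,0],"hand": 0}
    - {"slide": [0.41,0,0.5],"delta_rot": [0,0,0],"hand": 0}
    - {"slide": [0,0,0.5],"delta_rot": [0,0,0],"hand": 0}

```text
time_s: 21.15
eef_pos: [0.5186, -0.3899, 0.075]
eef_rot: [-0.0, 0.467, 0.884, 0.0]
wrist_force: [-0.1, -1.2, -1.3]
opening: 0.673
```

Request:
drive_tool:
  deltas:
    - {"slide": [0,0,0.1],"delta_rot": [0,0,0],"hand": 0}
    - {"slide": [0,0,0],"delta_rot": [0,0,0],"hand": 0}
    - {"slide": [0,0,0],"delta_rot": [0,0,0],"hand": 0}
    - {"slide": [0,0,0],"delta_rot": [0,0,0],"hand": 0}
    - {"slide": [0,0,0],"delta_rot": [0,0,0],"hand": 0}

```text
time_s: 21.78
eef_pos: [0.5194, -0.3917, 0.0711]
eef_rot: [0.0, 0.467, 0.884, -0.0]
wrist_force: [0.4, -0.7, -0.7]
opening: 0.679
```

```bash
python3 snap.py 18 wrist side top; python3 -c "
from h import *
from bench import ctrl
plan(ctrl.get_obs(),[.5193,-.3913,.0106],2.169)
crop('side18',240,130,320,190,8,'c18s');crop('top18',300,170,400,270,6,'c18t')"
```

```text
t 21.93 pos [ 0.5193 -0.3914  0.0707] yaw 2.1688 tilt [ 0.0002 -0.0002] F [-0.5  0.6 -2. ] open 0.677 q [-0.83  0.52  1.51  0.    1.11 -1.43]
slide total (fraction) cur axes [3.965 4.461 0.973]  after-turn axes [ 2.062 -5.601  0.974]  rot frac [1.000e-04 0.000e+00 6.565e-01]
t 21.93 pos [ 0.5193 -0.3914  0.0707] yaw 2.1688 tilt [ 0.0002 -0.0002] F [-0.5  0.6 -2. ] open 0.677 q [-0.83  0.52  1.51  0.    1.11 -1.43]
slide total (fraction) cur axes [0.002 0.002 1.202]  after-turn axes [0.002 0.002 1.202]  rot frac [ 0.      0.0001 -0.    ]
```

View pics/wrist18.png

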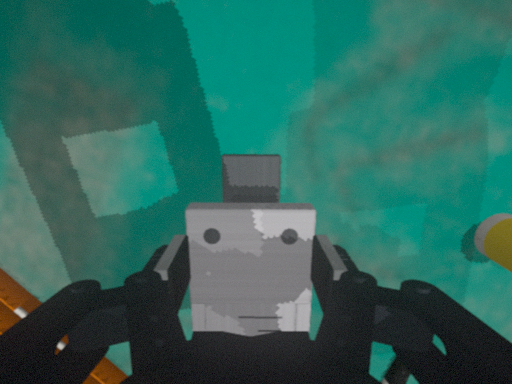

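View pics/c18s.png

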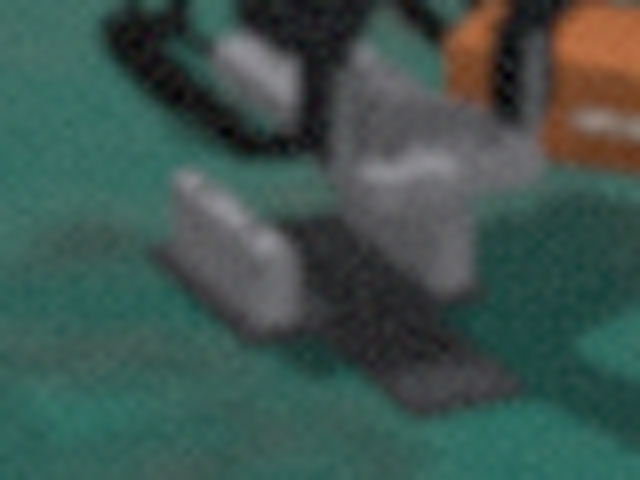

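View pics/c18t.png

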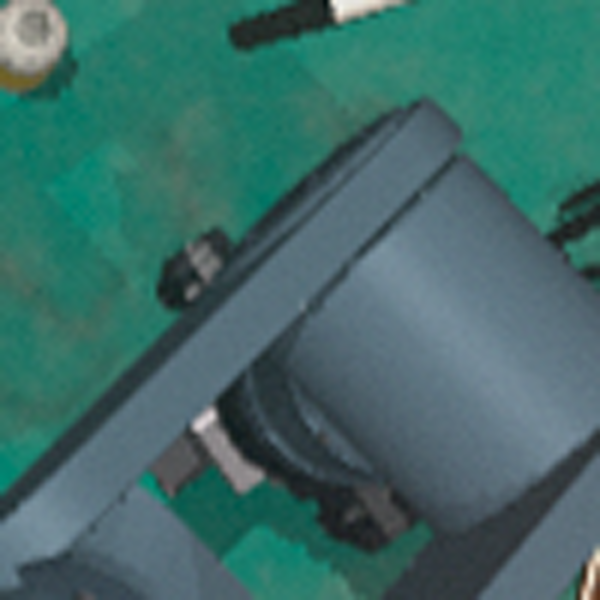

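Request:
drive_tool:
  deltas:
    - {"slide": [0,0,0.3],"delta_rot": [0,0,0],"hand": 0}
    - {"slide": [0,0,0.3],"delta_rot": [0,0,0],"hand": 0}
    - {"slide": [0,0,0.1],"delta_rot": [0,0,0],"hand": 0}
    - {"slide": [0,0,0.1],"delta_rot": [0,0,0],"hand": 0}
    - {"slide": [0,0,0.1],"delta_rot": [0,0,0],"hand": 0}

```text
time_s: 22.55
eef_pos: [0.5194, -0.3915, 0.0254]
eef_rot: [0.0, 0.467, 0.884, -0.0]
wrist_force: [-0.4, 0.1, -1.3]
opening: 0.675
```

Request:
drive_tool:
  deltas:
    - {"slide": [0,0,0.1],"delta_rot": [0,0,0],"hand": 0}
    - {"slide": [0,0,0.1],"delta_rot": [0,0,0],"hand": 0}
    - {"slide": [0,0,0.06],"delta_rot": [0,0,0],"hand": 0}
    - {"slide": [0,0,0],"delta_rot": [0,0,0],"hand": 0}
    - {"slide": [0,0,0],"delta_rot": [0,0,0],"hand": 0}

```text
time_s: 23.18
eef_pos: [0.5193, -0.3915, 0.0127]
eef_rot: [0.0, 0.467, 0.884, -0.0]
wrist_force: [-0.6, -0.6, -1.2]
opening: 0.676
```

```bash
python3 snap.py 19 wrist side; python3 -c "
from h import *
crop('side19',240,130,320,190,8,'c19s')"
```

```text
t 23.27 pos [ 0.5193 -0.3915  0.0128] yaw 2.1688 tilt [ 0.0003 -0.0003] F [ 1.2 -0.9 -2.1] open 0.677 q [-0.83  0.6   1.53  0.    1.02 -1.43]
slide total (fraction) cur axes [ 3.967  4.461 -0.186]  after-turn axes [ 2.061 -5.603 -0.185]  rot frac [2.000e-04 1.000e-04 6.565e-01]
```

View pics/c19s.png

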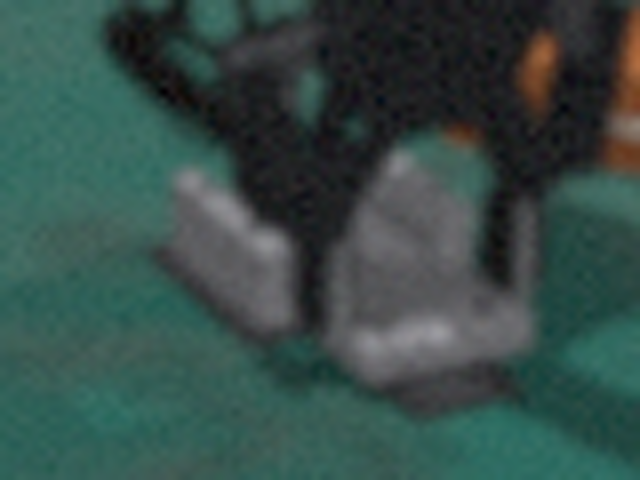

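View pics/wrist19.png

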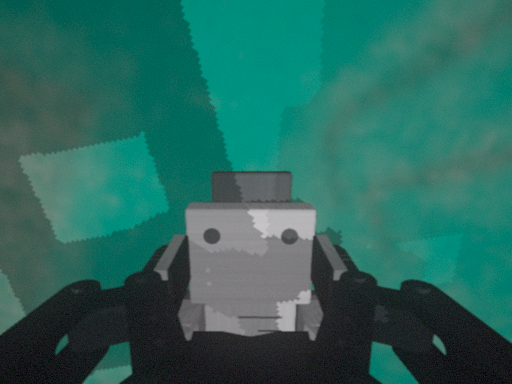

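Request:
drive_tool:
  deltas:
    - {"slide": [0,0,0.03],"delta_rot": [0,0,0],"hand": 0}
    - {"slide": [0,0,0.02],"delta_rot": [0,0,0],"hand": 0}
    - {"slide": [0,0,0],"delta_rot": [0,0,0],"hand": 0}
    - {"slide": [0,0,0],"delta_rot": [0,0,0],"hand": 0}
    - {"slide": [0,0,0],"delta_rot": [0,0,0],"hand": 0}

```text
time_s: 23.9
eef_pos: [0.5192, -0.3914, 0.01]
eef_rot: [0.0, 0.467, 0.884, 0.0]
wrist_force: [0.3, 0.4, -1.4]
opening: 0.678
```

Now forward toward the cheek ends, about 6 mm, watching the force.

Request:
drive_tool:
  deltas:
    - {"slide": [-0.04,0,0],"delta_rot": [0,0,0],"hand": 0}
    - {"slide": [-0.03,0,0],"delta_rot": [0,0,0],"hand": 0}
    - {"slide": [-0.02,0,0],"delta_rot": [0,0,0],"hand": 0}
    - {"slide": [0,0,0],"delta_rot": [0,0,0],"hand": 0}
    - {"slide": [0,0,0],"delta_rot": [0,0,0],"hand": 0}

```text
time_s: 24.52
eef_pos: [0.5217, -0.3951, 0.01]
eef_rot: [0.0, 0.467, 0.884, -0.0]
wrist_force: [0.9, -0.2, -0.5]
opening: 0.677
```

Request:
drive_tool:
  deltas:
    - {"slide": [-0.02,0,0],"delta_rot": [0,0,0],"hand": 0}
    - {"slide": [0,0,0],"delta_rot": [0,0,0],"hand": 0}
    - {"slide": [-0.02,0,0],"delta_rot": [0,0,0],"hand": 0}
    - {"slide": [0,0,0],"delta_rot": [0,0,0],"hand": 0}
    - {"slide": [0,0,0],"delta_rot": [0,0,0],"hand": 0}

```text
time_s: 25.15
eef_pos: [0.5227, -0.3966, 0.0099]
eef_rot: [-0.0, 0.467, 0.884, 0.0]
wrist_force: [-0.9, 1.5, 0.4]
opening: 0.677
```

```bash
python3 snap.py 20 wrist; python3 -c "
from h import *
crop('wrist20',150,160,350,350,3,'c20')"
```

```text
t 25.2 pos [ 0.5227 -0.3965  0.0099] yaw 2.1689 tilt [-0.0003  0.0003] F [ 0.3  1.  -1.3] open 0.675 q [-0.83  0.61  1.51  0.    1.02 -1.43]
slide total (fraction) cur axes [ 4.088  4.462 -0.241]  after-turn axes [ 2.004 -5.71  -0.243]  rot frac [-1.000e-04 -1.000e-04  6.565e-01]
```

View pics/c20.png

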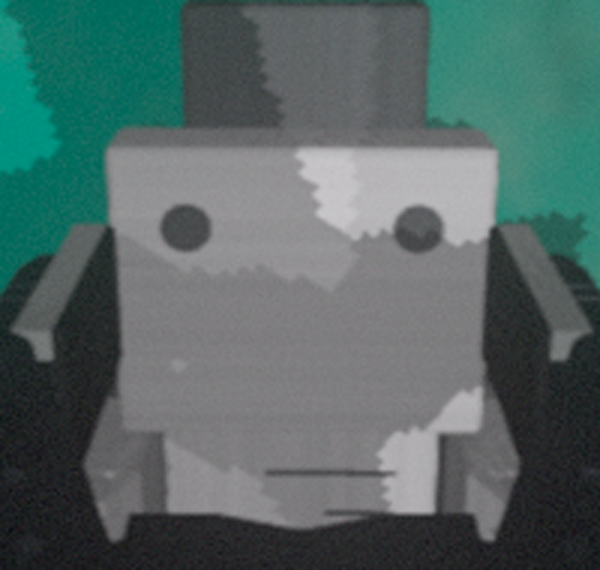

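Request:
drive_tool:
  deltas:
    - {"slide": [-0.015,0,0],"delta_rot": [0,0,0],"hand": 0}
    - {"slide": [0,0,0],"delta_rot": [0,0,0],"hand": 0}
    - {"slide": [-0.015,0,0],"delta_rot": [0,0,0],"hand": 0}
    - {"slide": [0,0,0],"delta_rot": [0,0,0],"hand": 0}
    - {"slide": [0,0,0],"delta_rot": [0,0,0],"hand": 0}

```text
time_s: 25.82
eef_pos: [0.5228, -0.3966, 0.0097]
eef_rot: [-0.002, 0.467, 0.884, 0.001]
wrist_force: [-5.9, 6.0, 3.4]
opening: 0.677
```

Request:
drive_tool:
  deltas:
    - {"slide": [0.01,0,0.014],"delta_rot": [0,0,0],"hand": 0}
    - {"slide": [0,0,0],"delta_rot": [0,0,0],"hand": 0}
    - {"slide": [0,0,0],"delta_rot": [0,0,0],"hand": 0}
    - {"slide": [0,0,0],"delta_rot": [0,0,0],"hand": 0}
    - {"slide": [0,0,0],"delta_rot": [0,0,0],"hand": 0}

```text
time_s: 26.45
eef_pos: [0.5228, -0.3967, 0.0097]
eef_rot: [-0.001, 0.467, 0.884, 0.0]
wrist_force: [-5.6, 6.5, 6.9]
opening: 0.674
```

Seated (upward reaction 7 N) and against the cheek ends. Release.

Request:
drive_tool:
  deltas:
    - {"slide": [0,0,0],"delta_rot": [0,0,0],"hand": 0.75}
    - {"slide": [0,0,0],"delta_rot": [0,0,0],"hand": 0.9}
    - {"slide": [0,0,0],"delta_rot": [0,0,0],"hand": 1}
    - {"slide": [0,0,0],"delta_rot": [0,0,0],"hand": 1}
    - {"slide": [0,0,0],"delta_rot": [0,0,0],"hand": 1}

```text
time_s: 27.08
eef_pos: [0.5234, -0.3977, 0.0093]
eef_rot: [0.0, 0.467, 0.884, -0.0]
wrist_force: [-0.3, -1.0, -0.1]
opening: 0.995
```

```bash
python3 snap.py 21 wrist; python3 -c "
from h import *
crop('wrist21',150,160,350,350,3,'c21')"
```

```text
t 27.12 pos [ 0.5234 -0.3976  0.0093] yaw 2.1688 tilt [ 0. -0.] F [ 0.1 -1.  -0.5] open 1.0 q [-0.83  0.62  1.51 -0.    1.02 -1.43]
slide total (fraction) cur axes [ 4.113  4.462 -0.255]  after-turn axes [ 1.992 -5.732 -0.255]  rot frac [0.     0.     0.6565]
```

View pics/c21.png

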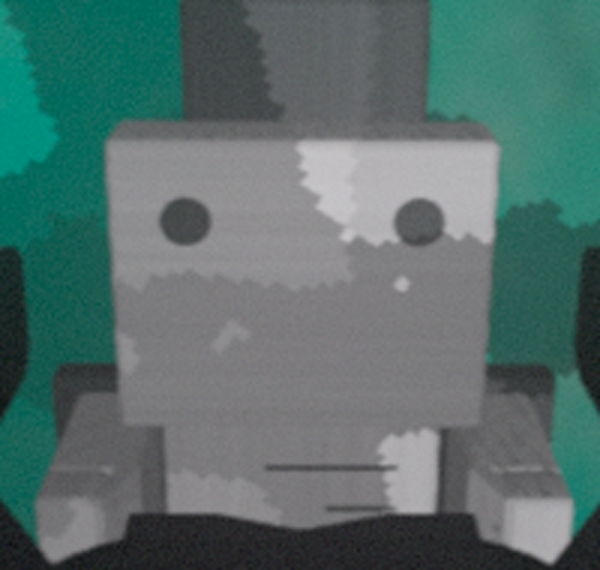

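Request:
drive_tool:
  deltas:
    - {"slide": [0,0,-0.4],"delta_rot": [0,0,0],"hand": 1}
    - {"slide": [0,0,-0.9],"delta_rot": [0,0,0],"hand": 1}
    - {"slide": [-0.3,0,-0.9],"delta_rot": [0,0,0],"hand": 1}
    - {"slide": [-0.9,0,-0.6],"delta_rot": [0,0,0],"hand": 1}
    - {"slide": [-0.9,0,0],"delta_rot": [0,0,0],"hand": 1}

```text
time_s: 27.75
eef_pos: [0.5852, -0.4871, 0.1568]
eef_rot: [0.005, 0.467, 0.884, -0.002]
wrist_force: [0.9, -0.8, 0.2]
opening: 1.0
```

Request:
drive_tool:
  deltas:
    - {"slide": [0,0,0],"delta_rot": [0,0,0],"hand": 1}
    - {"slide": [0,0,0],"delta_rot": [0,0,0],"hand": 1}
    - {"slide": [0,0,0],"delta_rot": [0,0,0],"hand": 1}
    - {"slide": [0,0,0],"delta_rot": [0,0,0],"hand": 1}
    - {"slide": [0,0,0],"delta_rot": [0,0,0],"hand": 1}

```text
time_s: 28.38
eef_pos: [0.5825, -0.4839, 0.1497]
eef_rot: [0.0, 0.467, 0.884, -0.0]
wrist_force: [-0.8, -0.8, -0.5]
opening: 1.002
```

```bash
python3 snap.py 22 wrist side top; python3 -c "
from h import *
crop('wrist22',180,20,330,240,2.7,'c22');crop('side22',240,130,320,190,8,'c22s')"
```

```text
t 28.52 pos [ 0.5825 -0.4842  0.1494] yaw 2.169 tilt [ 0.     -0.0001] F [ 1.  -0.2  0.2] open 0.999 q [-0.85  0.65  1.14 -0.    1.35 -1.45]
slide total (fraction) cur axes [6.21  4.461 2.548]  after-turn axes [ 1.001 -7.58   2.549]  rot frac [0.     0.     0.6565]
```

View pics/c22.png

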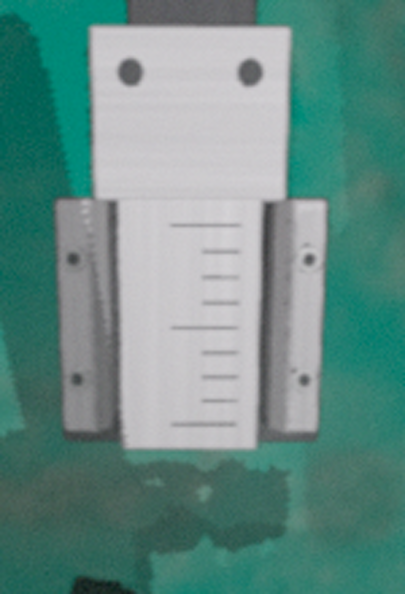

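View pics/c22s.png

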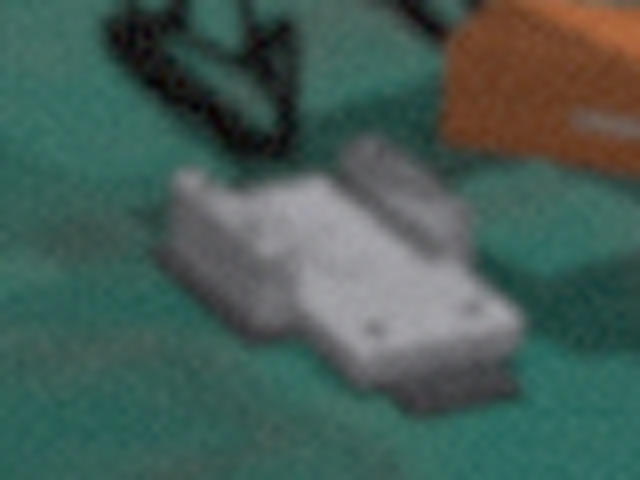

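View pics/top22.png

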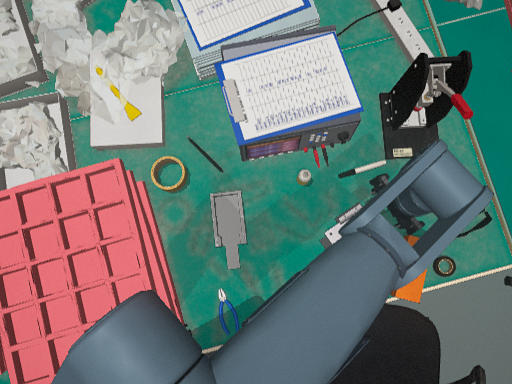

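Run:
```python
from h import *
d=load("wrist22")
C=lambda x,y:(180+(x+.5)/2.7-.5,20+(y+.5)/2.7-.5)
S=[(.065,.03,89,27),(.065,-.03,291,27),(-.065,.023,124,449),(-.065,-.023,258,449),(.015,.03,93,198),(.015,-.03,287,198)]
p,r=fit(d,[(a,b,.02,*C(x,y)) for a,b,x,y in S],[.5458,-.43,2.17]);print(p.round(4),r.round(1).tolist())
a=-.9725;D=p[:2]-[.5402,-.422];print("in stand",D[0]*np.cos(a)+D[1]*np.sin(a),-D[0]*np.sin(a)+D[1]*np.cos(a),p[2]-np.pi-a)
```

```text
[ 0.5452 -0.4301  2.171 ] [[-0.0, -1.0], [-0.0, -1.2], [-0.4, 0.2], [0.2, 0.1], [0.5, 1.2], [-0.3, 1.0]]
in stand 0.009479218332915589 -0.00046613051198967845 0.001943358637933712
```

Plate at stand x = 9.5 mm (goal 10), y = −0.5 mm, 0.1° off: home within measuring error. Hand in.

```bash
python3 -c "
from bench import ctrl
print(ctrl.hand_in())"
```

```text
the job is handed in; nothing more can be done
None
```

The gauge plate is lying flat in the checking stand, with its tongue between the cheeks and its shoulders up against the cheek ends. I handed the job in at about 28.5 s of the 69 s allowed.

- **Drawing:** I pressed a shut fingertip on the plate at about 6–9 N and drew it roughly 60 mm. It stopped at the holder's stops, and the finger began to slip over it.
- **Regrasp:** I lifted the plate by the narrow end and laid it flat on the open bench at about (0.41, −0.26), clear of holder and stand. I let go there and took it again by the broad end.
- **Placing:** I lowered the tongue between the cheeks and slid the plate forward until the shoulders met the cheek ends at about 8 N. I pressed it onto the base at about 7 N, then let go and withdrew.

**Last checks:**
- A fit on the final wrist picture puts the plate centre at stand x = 9.5 mm (10 mm is home) and y = −0.5 mm, turned 0.1°. The camera is only good to about 2 mm, so that counts as home.
- The side view shows the plate lying flat.
- In the last top view the glue bottle and tape roll are where they started, and the robot is clear of everything.

**Disagreement:** The top camera and the wrist camera placed the stand about 2.5 mm apart. I used the wrist value, because two separate wrist views agreed, and the plate went in without touching the cheeks.

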